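Put the forming blocks back in their fitted tray and slide the bench plate home

TASK

Clear the jeweller's bench: put the T-shaped, L-shaped and oblong wooden forming blocks into the tray pockets that match their shapes, each standing upright and fully down in its pocket. Slide the round steel bench plate along the bench, without lifting it, fully home against the back of its U-shaped bay. Leave the jar, brass weight, file, hammer, brush and pliers where they are.

Things in the scene. Friction and masses are not known exactly. Their poses are not given: they have to be found in the camera images.
- block_T: T-shaped forming block: cross bar 100 mm along x, 30 mm thick (y from +15 to +45 mm, x from -50 to +50); stem 30 mm wide (x from -15 to +15) from the bar to y = -45 mm. At the start it stands on the round steel plate. Pale hardwood, 55 mm high, about 0.15 kg. Origin: centre of its bounding rectangle, on the underside; z up.
- block_L: L-shaped forming block: long arm 100 mm along x (x from -50 to +50, y from -40 to -10 mm), short arm (x from -50 to -20 mm) from there to y = +40; both arms 30 mm wide. Pale hardwood, 55 mm high, about 0.15 kg. Origin: centre of its bounding rectangle, on the underside; z up.
- block_O: oblong forming block with half-round ends: 110 mm along x, 44 mm wide along y (end radius 22 mm). Pale hardwood, 55 mm high, about 0.15 kg. Origin: centre of its bounding rectangle, on the underside; z up.
- nest_T_floor (a point): point in the T-shaped pocket, on its floor (9 mm above the table), where the T block's origin comes when seated with its x and y axes along this point's axes. Pocket in a fixed dark wood nest board, 130 (its x) x 110 mm (its y), its rim 26 mm above the table; straight-walled pocket 17 mm deep, grey floor, 4 mm wider all round than the T block.
- nest_L_floor (a point): the same for the L-shaped pocket and the L block: pocket in a fixed dark wood nest board, 130 (its x) x 110 mm (its y), its rim 26 mm above the table; straight-walled pocket 17 mm deep, grey floor, 4 mm wider all round than the L block.
- nest_O_floor (a point): the same for the oblong pocket (octagonal ends) and the oblong block, whose x axis may point either way: pocket in a fixed dark wood nest board, 130 (its x) x 110 mm (its y), its rim 26 mm above the table; straight-walled pocket 17 mm deep, grey floor, 4 mm wider all round than the oblong block.
- plate: round polished steel bench plate, 90 mm diameter, 20 mm thick, about 0.85 kg, lying on the table. Too wide to be gripped. Origin: centre of its underside.
- bay: fixed U-shaped dark wood bay on the bench, walls 14 mm high and 12 mm thick, no floor, open towards its own -y with a flared mouth. Origin: on the table, where the plate's centre is when the plate is fully home; the face of the back wall is at y = +45.5 mm, the side walls' faces at x = +-48.5 mm, from y = -15 mm inwards; the flares end near x = +-71 mm, y = -38 mm.
- jar: bystander: glass jar with steel lid, 60 mm diameter, 75 mm high; origin under its centre
- weight: bystander: small brass weight, 22 mm diameter, 38 mm high; origin under its centre
- file: bystander: file with round wooden handle (80 mm, towards -x), 190 mm along x, 14 mm high; origin near its middle, on the table
- hammer: bystander: hammer lying along x, 220 mm long, handle to -x
- brush: bystander: bench brush lying along x, 180 mm long, handle to -x
- pliers: bystander: pliers lying along x, about 180 mm long and 55 mm wide, 14 mm high, jaws to +x; origin near the middle, on the table

How it is judged:
By the outcome, as a careful person would: the job done as asked, in the order asked, and still so for the second after the job is handed in, with the robot touching nothing.
It also fails if it takes over 72 s, if anything falls off the work surface, if the arm or the gripper's body presses on something with over 40 N, if the wrist force passes 120 N, or if a joint passes its speed limit or range.

ROBOT

A 7-joint arm with a two-finger parallel gripper is mounted at the origin on the work surface. World frame = base frame: x ahead of the robot, y to its left, z up, the work surface at z = 0. Lengths are in m, angles in rad, forces in N, time in s.
With the tool pointing down it reaches from about 0.35 to 0.9 m from the base axis. Payload 8.1 kg.
Tool frame: the origin (TCP) lies midway between the tips of the shut fingers; the grasp point (between the pads) lies 19 mm behind it; z points along the fingers, y is the line along which they close (so a half turn about z gives the same grasp; the last joint's range is limited). The gripper opens to 85 mm and grips with 20 to 120 N. Pads are 22 mm wide; open, the fingers measure 114 mm over their backs; the gripper's body (76 mm by 85 mm) begins 54 mm behind the grasp point. The pads swing forward as they close: fully open they stand 13 mm farther back than shut.
Start: joints at [1.009, 0.434, 0.025, 1.573, -0.012, 1.134, -0.075], TCP at [0.277, -0.56, 0.231] pointing down, gripper open.
Joint ranges: [-2.62, 2.62], [-0.44, 2.09], [-1.27, 1.32], [0.08, 2.57], [-1.32, 4.46], [0.12, 2], [-2.74, 2.74]. Speed limits (rad/s): [2.22, 2.22, 3.01, 3.01, 3.14, 3.14, 3.14].

INTERFACE

Orientations are given as a rotation vector (axis times angle).
In Python, from plant import env, solver, status, eyes gives the robot as it stands. The module is installed in compiled form; this text tells all that it offers. Calls block until the motion is done:
- env.move_ptp(position, orientation): joint-space move of the TCP to a pose.
- env.line_to(position, attitude=None, rate=0.15): straight line of the TCP; attitude=None keeps the orientation; rate is the mean speed in m/s.
- env.move_j(angles): joint-space move.
- env.move_gripper(opening, effort=None): finger opening in m; effort is the grip in N (None keeps the last); returns when the fingers have stopped.
- env.dwell(seconds).
- solver.ik(position, orientation): joint angles nearest the present ones, or None.
- status.read_state(): the state.
- eyes.camera(name): name is "scene" or "top" or "wrist"; returns a dict with "img" (480x640x3 uint8, red, green, blue), "range_z" (480x640 float32, m along the optical axis (not along the pixel's ray), 0 where there is no reading), "intrinsics" (3x3 intrinsics, pixels), "R" (3x3) and "t" (3): a world point X has camera coordinates R X + t. Camera axes: x right, y down, z forward; pixel columns grow to the right and rows downward; lengths in m; the calibration is good to about 2 mm. The wrist camera is an equidistant fisheye: a pixel r from the principal point sees the ray r / f radians off the axis. A picture is of the moment at which its call begins.
A pose or a line that the arm cannot do raises env.IKError and nothing moves.
- env.finish_job(): hands the job in; it is judged then, once.
The state is a dict: "time_s": time; "joints": joint angles; "joint_velocities": joint speeds; "effort": joint torques, N m; "eef_pos": TCP position; "tcp_rot": TCP orientation; "ft_force": force on the tool from outside, world axes, zero at the start; "moment": the same for the moment, N m; "width": finger opening in m; "gripper_force": force on a finger pad.
Only numpy, scipy, OpenCV 4.12 (cv2) and the standard library are available. Lean on these libraries where they do the work, as an engineer would, in place of code of your own. Each camera call takes 0.05 s, during which the arm holds its last target. There are 200 camera calls.

## Working session

There is one attempt and no reset: what is moved stays moved. The work goes in short steps, each a Python script; the robot and the scene stay as the last script left them, time stands still between calls to the robot, and variables do not carry over. Pictures are saved under pics/ and viewed, at most 10 in all, crops included, and the job is handed in when it is done.

```bash
mkdir -p pics; python3 - <<'E'
from plant import env, solver, status, eyes
import cv2, numpy as np, pickle
s=status.read_state(); print(s['time_s'],s['eef_pos'],s['tcp_rot'],s['width'])
for n in ['top','scene']:
    c=eyes.camera(n); pickle.dump(c,open(n+'0.pkl','wb'))
    cv2.imwrite(f'pics/{n}0.png',c['img'][:,:,::-1]); print(n,c['intrinsics'],c['R'],c['t'])
E
```

```text
0.0 [ 0.27649595 -0.55993729  0.23050232] [-3.05783772e+00 -7.13889394e-01  8.40920858e-04] 0.08552621844285556
top [[561.69277221   0.         316.11392906]
 [  0.         561.69277221 237.06870122]
 [  0.           0.           1.        ]] [[-0.01228764 -0.99991639  0.00402801]
 [-0.99234932  0.01169954 -0.12290622]
 [ 0.12284882 -0.00550742 -0.99241011]] [0.03576409 0.54099845 1.61951435]
scene [[460.98694131   0.         312.31717856]
 [  0.         460.98694131 239.45220243]
 [  0.           0.           1.        ]] [[-0.49627587  0.86809036 -0.01137503]
 [ 0.72142225  0.40506782 -0.56166716]
 [-0.48297019 -0.28694806 -0.82728508]] [ 0.23129102 -0.39005584  1.65111716]
```

View pics/top0.png

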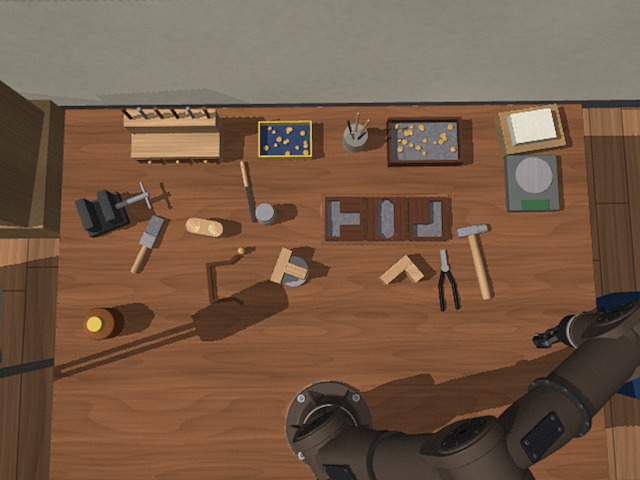

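View pics/scene0.png

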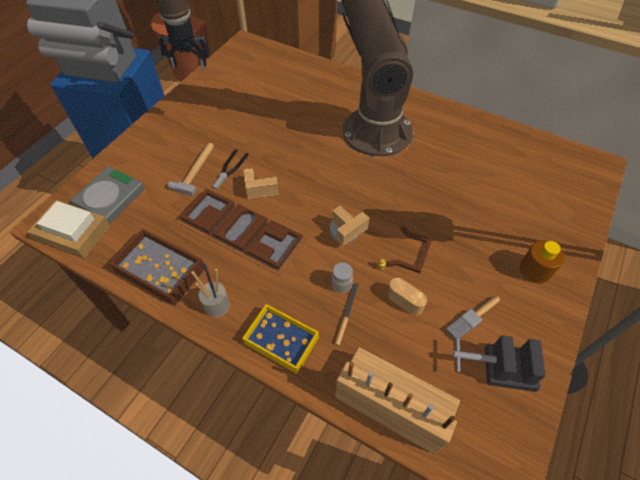

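Top view: the T block stands on the plate at about (290,267) and the bay is at (220,280), with its mouth and the brass weight at (240,250). L is at (402,270) and O at (204,228). The T, O and L nests are at (345,218), (387,218) and (430,218). The scene view confirms this. Next I fit the poses from the depth data.

```bash
cat > vis.py <<'E'
import numpy as np, cv2, pickle
from scipy.optimize import minimize
def cloud(c):
    K=c['intrinsics'];z=c['range_z'].astype(float);v,u=np.mgrid[:480,:640]
    P=np.stack([(u-K[0,2])/K[0,0]*z,(v-K[1,2])/K[1,1]*z,z],-1)
    W=(P-c['t'])@c['R']; W[z<=0]=np.nan
    return W
T=np.array([[-50,15],[-15,15],[-15,-45],[15,-45],[15,15],[50,15],[50,45],[-50,45]])/1e3
L=np.array([[-50,-40],[50,-40],[50,-10],[-20,-10],[-20,40],[-50,40]])/1e3
a=np.linspace(-np.pi/2,np.pi/2,13)
O=np.r_[np.c_[.033+.022*np.cos(a),.022*np.sin(a)],np.c_[-.033-.022*np.cos(a),-.022*np.sin(a)]]
C=lambda r:np.c_[r*np.cos(np.linspace(0,2*np.pi,40)[:-1]),r*np.sin(np.linspace(0,2*np.pi,40)[:-1])]
def sdf(poly,q):  # >0 outside
    p=poly;e=np.roll(p,-1,0)-p
    w=q[:,None]-p[None]
    t=np.clip((w*e).sum(-1)/(e*e).sum(-1),0,1)
    d=np.linalg.norm(w-t[...,None]*e,axis=-1).min(1)
    n=np.array([cv2.pointPolygonTest((poly*1e4).astype(np.float32),(float(x[0])*1e4,float(x[1])*1e4),False) for x in q])
    return np.where(n>=0,-d,d)
def rot(t): return np.array([[np.cos(t),-np.sin(t)],[np.sin(t),np.cos(t)]])
def fit(poly,Pin,Pout,c0,angs,R=0.09):
    Pout=Pout[np.linalg.norm(Pout-c0,axis=1)<R]
    def f(x):
        r=rot(x[2])
        return np.mean(np.clip(sdf(poly,(Pin-x[:2])@r),0,.02))*1e3+np.sum(np.clip(-sdf(poly,(Pout-x[:2])@r),0,.02))*1e3/len(Pin)
    best=None
    for a in angs:
        m=minimize(f,[*c0,a],method='Nelder-Mead',options=dict(initial_simplex=np.array([[*c0,a],[c0[0]+.01,c0[1],a],[c0[0],c0[1]+.01,a],[*c0,a+.2]]),xatol=1e-4,fatol=1e-4,maxiter=150))
        if best is None or m.fun<best.fun: best=m
    return best.x,best.fun
E
python3 - <<'E'
from vis import *
ang=np.arange(0,6.28,.7854)
cs={n:pickle.load(open(n+'0.pkl','rb')) for n in ['top','scene']}
W={n:cloud(c) for n,c in cs.items()}
for n,px in [('top',[(300,270),(402,262),(204,226),(336,218),(387,218),(430,225),(214,280),(240,250),(265,213),(297,280)])]:
    for u,v in px: print(u,v,np.round(W[n][v,u],3))
t=W['top']
def appr(u,v): return t[v,u,:2]
for name,poly,(u,v),lo,hi in [('T',T,(288,267),.065,.085),('L',L,(402,270),.045,.065),('O',O,(204,227),.045,.065)]:
  for cam in ['top','scene']:
    w=W[cam].reshape(-1,3); w=w[np.isfinite(w).all(1)]
    c0=appr(u,v); w=w[np.linalg.norm(w[:,:2]-c0,axis=1)<.1]
    s=(w[:,2]>lo)&(w[:,2]<hi); Pin=w[s,:2]; c=Pin.mean(0)
    print(name,cam,len(Pin),'zmed',np.median(w[s,2]).round(4),fit(poly,Pin,w[~s,:2],c,ang))
# nests: floor points
for name,poly,(u,v) in [('T',T,(345,218)),('O',O,(387,218)),('L',L,(430,218))]:
  for cam in ['top','scene']:
    w=W[cam].reshape(-1,3); w=w[np.isfinite(w).all(1)]
    c0=appr(u,v); w=w[np.linalg.norm(w[:,:2]-c0,axis=1)<.068]
    s=(w[:,2]<.0175)&(w[:,2]>.004); 
    g=w[s];o=w[(w[:,2]>.019)]
    print('nest',name,cam,len(g),np.median(g[:,2]).round(4),np.median(o[:,2]).round(4),'cent',c0.round(3))
I=cs['top']['img'][170:330,170:470,::-1]
cv2.imwrite('pics/crop.png',cv2.resize(I,None,fx=2.66,fy=2.66,interpolation=cv2.INTER_CUBIC))
E
```

```text
300 270 [0.442 0.076 0.078]
402 262 [ 0.463 -0.218  0.055]
204 226 [0.574 0.354 0.059]
336 218 [ 0.601 -0.031  0.01 ]
387 218 [ 0.599 -0.184  0.013]
430 225 [ 0.576 -0.312  0.011]
214 280 [ 0.421  0.335 -0.007]
240 250 [0.505 0.252 0.04 ]
265 213 [0.609 0.176 0.07 ]
297 280 [0.417 0.087 0.01 ]
T top 589 zmed 0.0747 (array([0.445713  , 0.10242074, 5.91915874]), np.float64(0.07891612719798605))
T scene 528 zmed 0.0734 (array([ 0.44559658,  0.10205297, -0.35406516]), np.float64(0.9080674694876942))
L top 543 zmed 0.0545 (array([ 0.42222849, -0.21693546,  2.26546133]), np.float64(0.14889389543062748))
L scene 396 zmed 0.0538 (array([ 0.42297793, -0.21565928,  2.25824227]), np.float64(0.634875455687046))
O top 525 zmed 0.0549 (array([0.57217663, 0.35485963, 4.53115481]), np.float64(0.12237962806079672))
O scene 612 zmed 0.0541 (array([0.57321651, 0.35578037, 4.51886034]), np.float64(0.22650342638049972))
nest T top 673 0.0094 0.0261 cent [ 0.601 -0.058]
nest T scene 626 0.0087 0.0247 cent [ 0.601 -0.058]
nest O top 615 0.0091 0.0258 cent [ 0.599 -0.184]
nest O scene 528 0.0086 0.0251 cent [ 0.599 -0.184]
nest L top 609 0.0091 0.0258 cent [ 0.599 -0.314]
nest L scene 411 0.0094 0.0248 cent [ 0.599 -0.314]
```

View pics/crop.png

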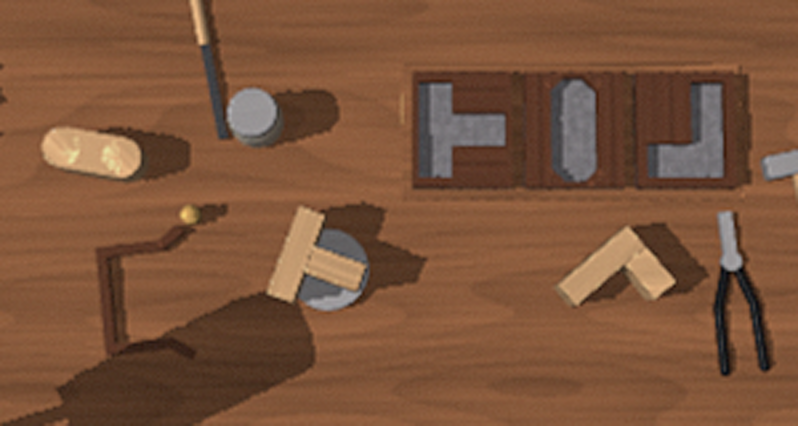

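The crop confirms the nest directions: all pockets lie at a world angle of about 0, with the T bar towards +y and the L long arm on the −y side. The bay opens towards −y (mouth at about (190,230)–(195,352)), and the weight is just outside the upper flare at (190,214). Now I fit the nests, bay, plate and bystanders.

```bash
cat > rob.py <<'E'
from plant import env, solver, status, eyes
import numpy as np
from scipy.spatial.transform import Rotation as Ro
def ori(phi):
    y=np.array([np.cos(phi),np.sin(phi),0]);z=np.array([0,0,-1.])
    return Ro.from_matrix(np.c_[np.cross(y,z),y,z]).as_rotvec()
E
python3 - <<'E'
from vis import *
from rob import *
cs={n:pickle.load(open(n+'0.pkl','rb')) for n in ['top','scene']}
W={n:cloud(c) for n,c in cs.items()}
t=W['top']
def off(p,d):
    s=sum(p[i][0]*p[(i+1)%len(p)][1]-p[i][1]*p[(i+1)%len(p)][0] for i in range(len(p)))
    if s<0:p=p[::-1]
    e=np.roll(p,-1,0)-p;e/=np.linalg.norm(e,axis=1)[:,None];n=np.c_[e[:,1],-e[:,0]]
    n0=np.roll(n,1,0);return p+d*(n+n0)/(1+(n*n0).sum(1))[:,None]
for name,poly,c0 in [('T',T,(.6,-.058)),('O',O,(.6,-.19)),('L',L,(.6,-.314))]:
  for cam in ['top','scene']:
    w=W[cam].reshape(-1,3); w=w[np.isfinite(w).all(1)]
    c0=np.array(c0); w=w[np.linalg.norm(w[:,:2]-c0,axis=1)<.068]
    g=w[(w[:,2]<.0175)&(w[:,2]>.004)]; o=w[(w[:,2]>.019)&(w[:,2]<.035)]
    g=g[(abs(g[:,:2]-c0)<[.058,.052]).all(1)]
    print('nest',name,cam,len(g),fit(off(poly,.004),g[:,:2],o[:,:2],c0,[0]))
B=np.array([[-71,-38],[-48.5,-15],[-48.5,45.5],[48.5,45.5],[48.5,-15],[71,-38],[79.5,-29.5],[60.5,-10],[60.5,57.5],[-60.5,57.5],[-60.5,-10],[-79.5,-29.5]])/1e3
for cam in ['top','scene']:
    w=W[cam].reshape(-1,3); w=w[np.isfinite(w).all(1)]
    q=w[np.linalg.norm(w[:,:2]-[.43,.31],axis=1)<.12]
    s=(q[:,2]>.008)&(q[:,2]<.022); k=np.linalg.norm(q[:,:2]-[.505,.252],axis=1)>.025
    print('bay',cam,(s&k).sum(),fit(B,q[s&k,:2],q[~s&k&(q[:,2]<.01),:2],np.array([.43,.31]),[0,-.1,.1]))
    q=w[np.linalg.norm(w[:,:2]-[.43,.09],axis=1)<.08]
    s=(q[:,2]>.012)&(q[:,2]<.028);lo=q[:,2]<.009
    print('plate',cam,s.sum(),fit(C(.045),q[s,:2],q[lo,:2],np.array([.43,.09]),[0]))
    for n,c,z0,z1,r in [('weight',(.505,.252),.03,.045,.011),('jar',(.6,.18),.06,.085,.03)]:
        q=w[np.linalg.norm(w[:,:2]-c,axis=1)<.05];s=(q[:,2]>z0)&(q[:,2]<z1)
        print(n,cam,s.sum(),q[s,:2].mean(0).round(4))
for n,p,ph in [('Tg',(.446,.102,.045),-.354),('Tp',(.6,-.06,.03),0),('Lg',(.42,-.217,.03),2.26-np.pi/2),('Lp',(.6,-.314,.03),-np.pi/2),('Og',(.572,.355,.03),1.38-np.pi/2),('Op',(.6,-.184,.03),-np.pi/2),('push',(.42,.03,.006),0),('push',(.43,.3,.006),0)]:
    for a in (0,np.pi,-np.pi):
        j=solver.ik(p,ori(ph+a)); print(n,a, None if j is None else np.round(j,2))
E
```

```text
nest T top 597 (array([ 0.59715683, -0.05337863, -0.0133554 ]), np.float64(0.23919226332428023))
nest T scene 530 (array([ 0.59925309, -0.05165609, -0.0131411 ]), np.float64(0.215429133759015))
nest O top 559 (array([ 0.59669895, -0.17897157,  0.01519945]), np.float64(0.9405402958771052))
nest O scene 414 (array([ 0.59853574, -0.17770058, -0.01206147]), np.float64(0.18696799767860206))
nest L top 568 (array([ 0.59416861, -0.30384418, -0.00517962]), np.float64(0.8225520886537646))
nest L scene 357 (array([ 0.59642425, -0.30187076, -0.00619576]), np.float64(0.3068013110429025))
bay top 472 (array([0.41644335, 0.29287061, 0.11325709]), np.float64(3.640871294973665))
plate top 334 (array([0.44245038, 0.09818123, 0.11136593]), np.float64(0.30715865364938866))
weight top 18 [0.5052 0.2502]
jar top 271 [0.6098 0.1766]
bay scene 390 (array([0.4187434 , 0.29390972, 0.10752112]), np.float64(0.5580281341029057))
plate scene 137 (array([0.44674756, 0.10229448, 0.01633962]), np.float64(2.677140363777613))
weight scene 17 [0.51   0.2527]
jar scene 306 [0.6169 0.1803]
Tg 0 [ 0.07  0.49 -0.53  2.13 
[... 721 characters left out ...]
0.65  0.97 -1.33]
Og 3.141592653589793 [-0.04  0.99 -1.08  1.57  0.93  1.16  1.63]
Og -3.141592653589793 [-0.04  0.99 -1.08  1.57  0.93  1.16  1.63]
Op 0 [ 0.22  0.66 -0.02  1.75  0.02  0.73 -1.37]
Op 3.141592653589793 [ 0.59  0.73 -0.58  1.72  0.51  0.84  1.35]
Op -3.141592653589793 [ 0.59  0.73 -0.58  1.72  0.51  0.84  1.35]
push 0 [ 0.1   0.51 -0.38  2.25  0.42  0.45 -0.62]
push 3.141592653589793 [-0.95  0.8   1.14  2.33 -1.15  0.8  -2.11]
push -3.141592653589793 [-0.95  0.8   1.14  2.33 -1.15  0.8  -2.11]
push 0 [-0.17  0.71 -0.76  1.99  0.73  0.74 -1.38]
push 3.141592653589793 [ 0.01  0.87 -1.08  1.97  0.97  0.94  1.56]
push -3.141592653589793 [ 0.01  0.87 -1.08  1.97  0.97  0.94  1.56]
```

```bash
cat >> rob.py <<'E'
H=0.020   # TCP above block underside when held
def st(): return status.read_state()
def pick(p,phi,zb,open_=0.065):
    env.move_gripper(open_,60); o=ori(phi)
    env.move_ptp([*p,zb+.12],o)
    env.line_to([*p,zb+H],rate=.2)
    env.move_gripper(0.0,60); s=st()
    print('grip width',s['width'],'force',s['gripper_force'],'t',s['time_s'])
    env.line_to([*p,zb+.12],rate=.25)
def place(p,phi,open_=0.06):
    """p: where the TCP must come over the pocket, held block pose included"""
    o=ori(phi); env.move_ptp([*p,.13],o); env.line_to([*p,.029+H],rate=.2)
    f0=st()['ft_force'].copy()
    for zb in (.025,.021,.016,.012,.0095):
        env.line_to([*p,zb+H],rate=.06); d=st()['ft_force']-f0
        if abs(d).max()>5: print('contact zb',zb,d.round(1))
        if d[2]>12 and zb>.0115: print('STUCK',st()['time_s']); return False
    print('down',st()['eef_pos'].round(4),st()['width'].round(4)); 
    env.move_gripper(open_); env.line_to([*p,.13],rate=.25); print('t',st()['time_s']); return True
def snap(name,cam='wrist'):
    import cv2,pickle
    c=eyes.camera(cam); pickle.dump(c,open(name+'.pkl','wb')); cv2.imwrite(f'pics/{name}.png',c['img'][:,:,::-1])
def r2(a): return np.array([[np.cos(a),-np.sin(a)],[np.sin(a),np.cos(a)]])
NA=-.011; NEST=dict(T=(.598,-.0527),O=(.5970,-.1780),L=(.5955,-.3029))
E
python3 - <<'E'
from rob import *
th=-.359; g=np.array([0,-.004]); c=np.array([.4457,.1022])
pick(c+r2(th)@g,th,.020)
snap('t_held')
ok=place(np.array(NEST['T'])+r2(NA)@g,NA)
print(ok)
E
```

```text
grip width 0.028927121253458705 force 58.93333554267883 t 3.9333
contact zb 0.0095 [-2.3  0.   7.6]Traceback (most recent call last):
  File "<stdin>", line 5, in <module>
  File "rob.py", line 24, in place
    print('down',st()['eef_pos'].round(4),st()['width'].round(4));
                                          ^^^^^^^^^^^^^^^^^^^
AttributeError: 'float' object has no attribute 'round'
```

The T is down on its floor. I release it and go on with L.

```bash
sed -i "s/st()\['width'\].round(4)/st()['width']/" rob.py; python3 - <<'E'
from rob import *
p=st()['eef_pos']; env.move_gripper(.06); env.line_to([p[0],p[1],.13],rate=.25); print('t',st()['time_s'])
th=2.262; g=np.array([0,-.025]); c=np.array([.4226,-.2163]); a=-np.pi/2
pick(c+r2(th)@g,th+a,0.)
print(place(np.array(NEST['L'])+r2(NA)@g,NA+a))
snap('top1','top')
E
```

```text
t 8.1667
grip width 0.028961007359319106 force 59.323389530181885 t 10.3167
contact zb 0.0095 [-0.4  0.5  5.8]
down [ 0.5957 -0.328   0.0303] 0.029286377885365922
t 15.2167
True
```

```bash
python3 - <<'E'
from rob import *
th=4.525-np.pi; c=np.array([.5727,.3553]); a=-np.pi/2
pick(c,th+a,0.,.075)
print(place(np.array(NEST['O']),NA+a,.065))
env.move_ptp([.45,-.15,.3],ori(0)); snap('top2','top'); snap('scene2','scene')
from vis import *
B=np.array([[-71,-38],[-48.5,-15],[-48.5,45.5],[48.5,45.5],[48.5,-15],[71,-38],[79.5,-29.5],[60.5,-10],[60.5,57.5],[-60.5,57.5],[-60.5,-10],[-79.5,-29.5]])/1e3
for cam in ['top','scene']:
    w=cloud(pickle.load(open(cam+'2.pkl','rb'))).reshape(-1,3);w=w[np.isfinite(w).all(1)]
    q=w[np.linalg.norm(w[:,:2]-[.43,.09],axis=1)<.1]; s=(q[:,2]>.012)&(q[:,2]<.03)
    print(cam,'plate',s.sum(),q[s,2].mean(),q[s,:2].mean(0),fit(C(.045),q[s,:2],q[q[:,2]<.009,:2],q[s,:2].mean(0),[0]))
    q=w[np.linalg.norm(w[:,:2]-[.43,.31],axis=1)<.13]; q=q[np.linalg.norm(q[:,:2]-[.507,.252],axis=1)>.03]
    s=(q[:,2]>.008)&(q[:,2]<.022)
    print('bay',s.sum(),fit(B,q[s,:2],q[q[:,2]<.007,:2],np.array([.42,.29]),[0,.1,.2],.13))
    for n,c0,h,poly in [('T',NEST['T'],.064,T),('L',NEST['L'],.064,L),('O',NEST['O'],.064,O)]:
        q=w[np.linalg.norm(w[:,:2]-c0,axis=1)<.08]; s=abs(q[:,2]-h)<.012
        print(n,s.sum(),q[s,2].mean(),fit(poly,q[s,:2],q[~s,:2],np.array(c0),[0]))
print(st()['time_s'])
I=cv2.imread('pics/top2.png')[170:330,170:470];cv2.imwrite('pics/crop2.png',cv2.resize(I,None,fx=2.66,fy=2.66,interpolation=cv2.INTER_CUBIC))
E
```

```text
grip width 0.04332463684633409 force 62.07426309585571 t 19.025
contact zb 0.0095 [-6.   0.9 11.4]
down [ 0.5973 -0.1781  0.0307] 0.04301155901050658
t 24.2083
True
top plate 698 0.019898718254738768 [0.44197082 0.09772624] (array([0.44262553, 0.09798576, 0.01610558]), np.float64(0.0703418274383105))
bay 482 (array([0.41692354, 0.29283657, 0.11959033]), np.float64(3.8804817441925916))
T 574 0.06317462753501121 (array([ 0.59686061, -0.05241874, -0.01883504]), np.float64(0.05327115211425906))
L 180 0.06337351401257427 (array([ 0.5972774 , -0.30460334, -0.00489631]), np.float64(0.12408063378559525))
O 413 0.06359551475072507 (array([ 0.59564164, -0.17917676, -0.00729063]), np.float64(0.049754971682626124))
scene plate 592 0.01873925548572001 [0.44773359 0.1009401 ] (array([0.44444622, 0.09932415, 0.21615007]), np.float64(0.11295477324182988))
bay 387 (array([0.41889872, 0.29412586, 0.11541891]), np.float64(0.4932676735222838))
T 573 0.062183891026660804 (array([ 0.59822066, -0.05135193, -0.01757185]), np.float64(0.27746453498009993))
L 467 0.061853857130847456 (array([ 0.59622877, -0.30272197, -0.01093828]), np.float64(0.458063930806827))
O 470 0.06225420177635926 (array([ 0.59651976, -0.17807115, -0.00498148]), np.float64(0.2674779539332669))
25.7333
```

View pics/crop2.png

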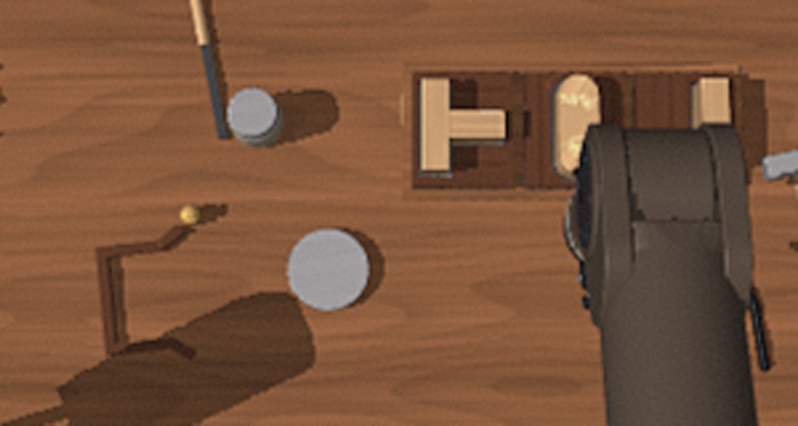

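All three blocks are seated: their tops measure about 63–64 mm at the nest poses. The plate is clear at (328,270) and nearly on the bay axis. Now the fork push.

```bash
cat >> rob.py <<'E'
BA=.116; BC=np.array([.418,.2935])
def bay(x,y): return BC+r2(BA)@np.array([x,y])
E
python3 - <<'E'
from rob import *
env.move_gripper(.05,60); o=ori(BA)
env.move_ptp([*bay(.0028,-.28),.12],o); env.line_to([*bay(.0028,-.28),.004],rate=.15)
f0=st()['ft_force'].copy(); print(f0.round(1),st()['eef_pos'].round(4),st()['width'])
ay=r2(BA)@[0,1]
def push(x,y,rate):
    env.line_to([*bay(x,y),.004],rate=rate); d=st()['ft_force']-f0
    print(y,'F along',round(float(-d[:2]@ay),1),'lat',round(float(d[:2]@(r2(BA)@[1,0])),1),'z',round(float(d[2]),1)); return -d[:2]@ay
push(.0028,-.235,.06); push(0,-.12,.08); push(0,-.07,.06)
y=-.07
while y>-.045:
    y-=-.003
    if push(0,y,.04)>12: break
print(st()['time_s'],st()['eef_pos'])
snap('scene3','scene'); snap('w3')
E
```

```text
[-0.  -0.5  0.4] [0.4538 0.0157 0.0047] 0.0501502362564767
-0.235 F along 2.1 lat -0.7 z 1.4
-0.12 F along 4.8 lat 0.4 z 4.3
-0.07 F along 4.6 lat -0.5 z 2.7
31.4 [0.42583776 0.22325908 0.00384562]
```

```bash
python3 - <<'E'
from rob import *
f0=np.array([0,-.5,.4]); ay=r2(BA)@[0,1]
for y in np.arange(-.066,-.034,.003):
    env.line_to([*bay(0,y),.004],rate=.04); d=st()['ft_force']-f0; f=-d[:2]@ay
    print(round(y,3),f.round(1),d.round(1))
    if f>14: break
e=st(); print(e['time_s'],r2(-BA)@(e['eef_pos'][:2]-BC))
env.line_to([*bay(0,y-.03),.004],rate=.15); env.line_to([*bay(0,y-.03),.12],rate=.25)
env.move_ptp([.45,-.15,.3],ori(0)); snap('top4','top'); snap('scene4','scene')
from vis import *
for cam in ['top','scene']:
    w=cloud(pickle.load(open(cam+'4.pkl','rb'))).reshape(-1,3);w=w[np.isfinite(w).all(1)]
    q=w[np.linalg.norm(w[:,:2]-BC,axis=1)<.07]; s=(q[:,2]>.0165)&(q[:,2]<.03)
    x,f=fit(C(.045),q[s,:2],q[q[:,2]<.009,:2],q[s,:2].mean(0),[0]); print(cam,x[:2],f,'bay frame',r2(-BA)@(x[:2]-BC))
    I=cv2.imread(f'pics/{cam}4.png'); I=I[170:330,170:320] if cam=='top' else I[190:330,330:480]
    cv2.imwrite(f'pics/{cam}4c.png',cv2.resize(I,(560,560*I.shape[0]//I.shape[1]),interpolation=cv2.INTER_CUBIC))
print(st()['time_s'])
E
```

```text
-0.066 5.4 [ 0.6 -5.3  1.3]
-0.063 4.7 [ 0.6 -4.6  2.5]
-0.06 5.5 [ 1.3 -5.4  2.3]
-0.057 5.3 [-0.1 -5.4  2.2]
-0.054 4.4 [ 1.1 -4.3  1.5]
-0.051 5.7 [ 0.4 -5.7  1.9]
-0.048 6.1 [ 0.5 -6.1  2.8]
-0.045 6.7 [ 0.8 -6.7  3.9]
-0.042 14.4 [  2.  -14.3   9. ]
33.75 [-0.00011321 -0.04608563]
top [0.41595571 0.2974959 ] 1.6793569494516682 bay frame [-0.00156806  0.00420565]
scene [0.41767962 0.29570941] 0.33384972230297516 bay frame [-6.25084315e-05  2.23163945e-03]
36.35
```

View pics/top4c.png

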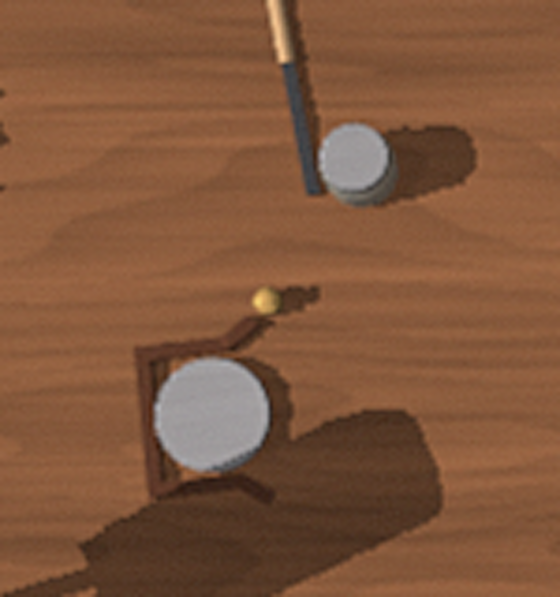

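View pics/scene4c.png

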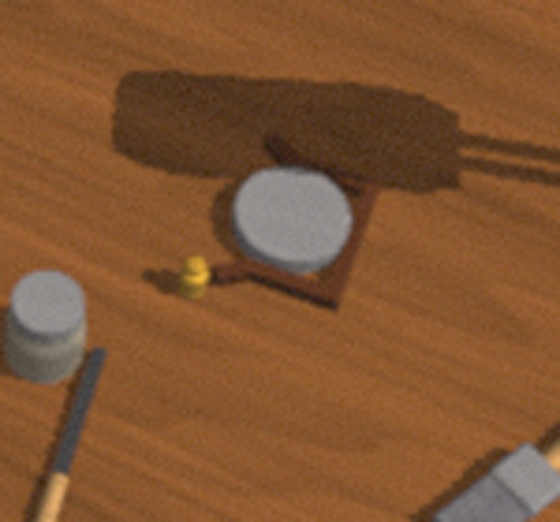

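Both views show the plate against the back wall, and the weight has not moved. The push force rose to only 14 N, so I push once more, harder, to be sure. I also check L with the arm out of the way.

```bash
python3 - <<'E'
from rob import *
env.move_ptp([*bay(0,-.08),.12],ori(BA)); env.line_to([*bay(0,-.08),.004],rate=.2)
f0=st()['ft_force'].copy(); ay=r2(BA)@[0,1]
for y in (-.055,-.05,-.046,-.043,-.040,-.037,-.034):
    env.line_to([*bay(0,y),.004],rate=.05); e=st(); d=e['ft_force']-f0; f=-d[:2]@ay
    print(y,(r2(-BA)@(e['eef_pos'][:2]-BC)).round(4),f.round(1))
    if f>25: break
env.line_to([*bay(0,-.08),.004],rate=.15); env.line_to([*bay(0,-.08),.15],rate=.25)
env.move_ptp([.45,.1,.35],ori(0)); snap('top5','top'); snap('scene5','scene')
from vis import *
A=cloud(pickle.load(open('scene0.pkl','rb'))); 
for cam in ['top','scene']:
    w=cloud(pickle.load(open(cam+'5.pkl','rb'))).reshape(-1,3);w=w[np.isfinite(w).all(1)]
    q=w[np.linalg.norm(w[:,:2]-BC,axis=1)<.07]; s=(q[:,2]>.0165)&(q[:,2]<.03)
    x,f=fit(C(.045),q[s,:2],q[q[:,2]<.009,:2],q[s,:2].mean(0),[0]); print(cam,'plate',f,'bay frame',r2(-BA)@(x[:2]-BC))
    for n,c0,poly in [('T',NEST['T'],T),('L',NEST['L'],L),('O',NEST['O'],O)]:
        q=w[np.linalg.norm(w[:,:2]-c0,axis=1)<.075]; s=abs(q[:,2]-.064)<.012
        P=np.c_[q[s,:2],np.ones(s.sum())]; k=np.linalg.lstsq(P,q[s,2],rcond=None)[0]
        print(n,s.sum(),q[s,2].mean().round(4),'tilt',k[:2].round(3))
    for n,c0,z0,z1 in [('weight',(.5075,.251),.03,.045),('jar',(.612,.178),.06,.085)]:
        q=w[np.linalg.norm(w[:,:2]-c0,axis=1)<.05];s=(q[:,2]>z0)&(q[:,2]<z1); print(n,q[s,:2].mean(0).round(4))
print(st()['time_s'])
E
```

```text
-0.055 [-0.0001 -0.055 ] 0.0
-0.05 [-0.     -0.0497] -0.5
-0.046 [-0.0002 -0.0467] 2.7
-0.043 [-0.0003 -0.0463] 10.0
-0.04 [-0.0002 -0.0459] 18.4
-0.037 [-0.0002 -0.0457] 27.0
top plate 1.567688572969299 bay frame [-0.00289326  0.00341213]
T 573 0.0635 tilt [0.015 0.   ]
L 545 0.0634 tilt [-0.015 -0.012]
O 534 0.0637 tilt [ 0.007 -0.01 ]
weight [0.5058 0.2502]
jar [0.6132 0.1791]
scene plate 0.4791679339297192 bay frame [-0.00023245  0.00264134]
T 564 0.0623 tilt [-0.017 -0.008]
L 462 0.062 tilt [-0.019 -0.024]
O 471 0.0623 tilt [-0.003 -0.056]
weight [0.5097 0.2527]
jar [0.6169 0.1804]
42.6833
```

View pics/scene5.png

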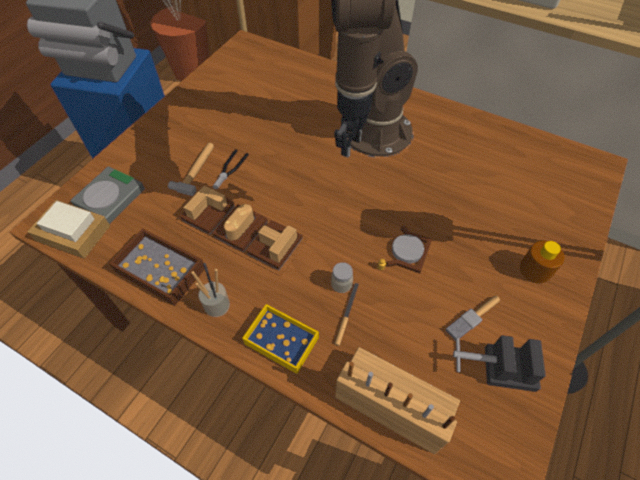

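The scene view shows all three blocks upright in their nests ((205,203), (238,222), (278,241)) and the plate home in the bay (407,250). The plate stopped hard against the wall at 27 N, and the bystanders are where they were. Handing in.

```bash
python3 -c "
from rob import *
print(env.finish_job())"
```

```text
the job is handed in; nothing more can be done
None
```

The job is handed in at about 43 s: the T, L and oblong blocks are upright and fully down in their pockets, the plate is home against the back of its bay, and the bystanders are where they were.

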